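# Put the shift's reader batteries on charge, bay for bay

## Task

Put the four battery packs from the grey carry rack on charge in the black four-bay charger in the same order: the charge log goes by position, so the pack from the rack's leftmost compartment belongs in the leftmost bay, the second in the second, and so on. Lay each pack flat in front of its bay, nose first, slide it under the contact hood until it is fully home, and let go; leave the sticky notes, the radio and the stapler where they lie.

Things in the scene. Friction and masses are not known exactly. Their poses are not given: they have to be found in the camera images.
- carry_rack: light grey carry rack, fixed, 132x306x30, left or right of the charger (mm). Origin: centre of underside, x away from robot, y left. Floor 6 above underside. Compartments centred at x 0 and, left to right, y +99, +33, -33, -99. 25 high fins beside the noses (x 26 to 61), 10 high front lip at x -64, 16 high end walls at y +-150; else bare floor, 30 clear between packs
- charger: black four-bay charger, fixed. Origin on underside, x away from robot into the bays (body x -56 to 100), y left, 282 mm wide. Flat bay floors and open apron 16 above underside; bays at y, left to right, +99, +33, -33, -99. Rigid end stop at x 48: a pack fully home lies flat, centre at x 0, on the bay's centre line, 29 above underside. Nothing springs it back
- hood_front (a point): middle of the lower front edge of the charger's hood (charger x 18, y 0, z 47 mm), axes as the charger. The hood covers all bays beyond it, 31 clear over the bay floor, top 12 above this point. 18 wide fins between bays, round noses from charger x 7, leave 48 for a pack. Packs cannot enter from above: set down with centre near charger x -38 (tail overhangs, rests safely), slide in along x
- pack_a_center (a point): battery pack, one of four alike, at first in any compartment (letters mean nothing): grey bar 96x36x26 mm, about 0.14 kg, black nose with brass contacts at its +x end (away from robot), thumb ribs at the other. This point: its centre, 13 above its underside; z up. Grip across the 36 mm width from above, between x -30 and 0; the front 30 mm go under the hood
- pack_b_center (a point): battery pack exactly like pack_a, in another compartment; this point is its centre, x towards the nose, z up; 96x36x26
- pack_c_center (a point): battery pack exactly like pack_a, in another compartment; this point is its centre, x towards the nose, z up; 96x36x26
- pack_d_center (a point): battery pack exactly like pack_a, in another compartment; this point is its centre, x towards the nose, z up; 96x36x26
- sticky_pad: bystander: pad of yellow sticky notes, 76 x 50 x 14 mm, on the desk pad in front of the gap between rack and charger; origin: centre of its underside. Leave it alone
- two_way_radio: bystander: black two-way radio lying on its back on the desk at the far right, 187 x 62 x 36 mm; origin: centre of its underside. Leave it alone
- stapler: bystander: black desk stapler on the desk behind the work, 36 x 150 x 54 mm; origin: centre of its underside. Leave it alone
Things that resemble listed ones, but are neither listed nor needed, are in the scene too. Leave any blue look-alike of the part that bears pack_c_center alone.

How it is judged:
By the outcome, as a careful person would: the job done as asked, in the order asked, and still so for the second after the job is handed in, with the robot touching nothing.
It also fails if it takes over 93 s, if anything falls off the work surface, if the arm or the gripper's body presses on something with over 40 N, if the wrist force passes 120 N, or if a joint passes its speed limit or range.

## Robot

A 6-joint arm with a two-finger parallel gripper is mounted at the origin on a cart in front of the work surface, level with it; the furniture and walls round the work are solid. World frame = base frame: x ahead of the robot, y to its left, z up, the work surface at z = 0. Lengths are in mm, angles in rad, forces in N, time in s.
With the tool pointing down it reaches from about 275 to 1000 mm from the base axis. Payload 8.4 kg.
Tool frame: the origin (TCP) lies on the centre line of the jaws, within the pads' length; the fingertips stand r.tip_reach ahead of it and the grasp point (between the pads) lies 11 mm behind it (r.tip_reach is the distance from the TCP to the fingertips, in mm); z points along the fingers, y is the line along which they close (so a half turn about z gives the same grasp; the last joint's range is limited). The gripper opens to 85 mm and grips with 20 to 120 N. Pads are 22 mm wide; open, the fingers measure 114 mm over their backs; the gripper's body (76 mm by 85 mm) begins 54 mm behind the grasp point. The pads swing forward as they close: fully open they stand 13 mm farther back than shut.
Start: joints at [-1.16, 0.353, 1.633, -0, 1.155, -0.002], TCP at [250.734, -572.504, 217.281] pointing down, gripper open.
Joint ranges: [-2.63, 2.63], [-0.92, 2.1], [0.06, 2.66], [-1.3, 4.44], [0, 2.69], [-3.02, 3.02]. Speed limits (rad/s): [2.22, 2.22, 2.79, 3.14, 3.14, 3.14].

## Interface

Orientations are given as [roll, pitch, yaw] about the fixed x, y, z axes, in that order (R = Rz(yaw) Ry(pitch) Rx(roll)).
In Python, from rig import r gives the robot as it stands.
- The arm moves only by the tool carry_out, never from a script. Its argument "targets" is a list of rows, each an object with "dp": the shift along the tool's x, y, z in mm, a list of three; "yaw": the turn about the tool's z in degrees. A call has 1 to 12 rows; each row is the pose to reach, as a shift and turn from the pose commanded when the call began, along the tool's axes at that moment; what a row does not reach only later rows make up. A row lasts 1/8 s, in which the tool goes at most 62.5 mm and 10.7 degrees, less where a joint would pass 70% of its speed; a pose out of reach is approached as far as the arm can. A call with a gripper value outside its range is refused whole. "fingers" is the opening, from -1 (shut) to 1 (fully open), so that 0 is half open, set as the call begins (left out, the last holds). The fingers move at their own pace and stop on an object; "grip_force" is the grip in N (left out, the last holds). Time passes only in rows, so rows that repeat a pose let the fingers close. It gives the time, the measured TCP pose, the force, the opening and the grip force at its end, in the units of the state.
- r.sense(): the state, without advancing time (a new reading comes with each control period).
- r.grab_frame(name): name is "scene" or "top" or "wrist"; returns the picture (480x640x3 uint8, red, green, blue); there is no depth.
- r.get_calibration(name): a dict with "fx", "fy", "cx", "cy" (pixels), "rvec" (rotation vector, rad) and "tvec" (3), from world to camera coordinates, as OpenCV has them. Camera axes: x right, y down, z forward; pixel columns grow to the right and rows downward; lengths in mm; the calibration is good to about 2 mm. A picture is of the moment at which its call begins: read the wrist's pose just before it. get_calibration takes no time and is no camera call; for the wrist camera it gives the pose at the moment of the call.
- r.sign_off(): hands the job in; it is judged then, once.
The state is a dict: "clock": time; "qpos": joint angles; "qvel": joint speeds; "joint_efforts": joint torques, N m; "eef_pos": TCP position; "tcp_rot": TCP orientation; "contact_force": force on the tool from outside, world axes, zero at the start; "wrist_torque": the same for the moment, N m; "opening": opening from 0.0 (shut) to 1.0 (fully open); "grasp_force": force on a finger pad.
Only numpy, scipy, OpenCV 4.12 (cv2) and the standard library are available. Lean on these libraries where they do the work, as an engineer would, in place of code of your own. Each camera call takes 0.05 s, during which the arm holds its last target. There are 200 camera calls.

## Working session

There is one attempt and no reset: what is moved stays moved. The work goes in short steps, Python scripts to look and compute and a tool call to move; the robot and the scene stay as the last step left them, time stands still between calls to the robot, and variables do not carry over. Pictures are saved under pics/ and viewed, at most 14 in all, crops included, and the job is handed in when it is done.

Besides the shell and the picture viewer there is one more tool, called after "Request:" by a JSON object that holds its "api" and its "payload", one argument or row to a line. carry_out: Moves the arm, as the interface text tells. Its arguments: {"type":"object","properties":{"targets":{"type":"array","items":{"type":"object","properties":{"dp":{"type":"array","items":{"type":"number"}},"yaw":{"type":"number"}}}},"fingers":{"type":"number"},"grip_force":{"type":"number"}},"required":["targets"]}

```bash
mkdir -p pics; ls
python3 - <<'E'
from rig import r
import cv2
for n in("scene","top"):
    cv2.imwrite(f"pics/{n}0.png",r.grab_frame(n)[:,:,::-1]); c=r.get_calibration(n); print(n,c)
s=r.sense();print(s,r.tip_reach); print(r.get_calibration("wrist"))
E
```

```text
pics
scene {'fx': 595.8740155568257, 'fy': 595.8740155568257, 'cx': 314.8146637375506, 'cy': 243.67745311889135, 'rvec': array([ 1.02682449, -2.68463144,  0.70312125]), 'tvec': array([ 313.30670811,  401.02620636, 1394.23336727])}
top {'fx': 592.139444901481, 'fy': 592.139444901481, 'cx': 307.9343441645156, 'cy': 248.67524400894007, 'rvec': array([ 2.1374322 , -2.14945324,  0.16902664]), 'tvec': array([-122.09583213,  519.22144815, 1588.2429626 ])}
{'clock': 0.1, 'qpos': array([-1.16043843e+00,  3.53614721e-01,  1.63402131e+00, -1.98585920e-05,
        1.15522828e+00, -2.40371429e-03]), 'qvel': array([-5.70352842e-04, -1.19768566e-03, -3.36981286e-03, -2.54239738e-04,
       -6.11151387e-05,  5.49260285e-05]), 'joint_efforts': array([-1.56635779e-03, -6.06358051e+01, -3.42817461e+01, -1.09579537e-04,
        3.84728177e-03,  2.65933818e-05]), 'eef_pos': array([ 250.53151438, -572.11561438,  216.6308493 ]), 'tcp_rot': array([-3.14032095e+00,  1.51014072e-05,  4.12769648e-01]), 'contact_force': array([ 0.37339645, -0.22843164, -0.12556427]), 'wrist_torque': array([-0.01551166,  0.00466186, -0.02780096]), 'grasp_force': 0.0, 'opening': 0.994642664610705} 8.0
{'fx': 381.25568006427096, 'fy': 381.25568006427096, 'cx': 321.8138553545926, 'cy': 236.5728131156084, 'rvec': array([-2.43008074,  1.5874936 ,  0.22164644]), 'tvec': array([-623.39825532,  -36.53145978,  378.78858043])}
```

View pics/scene0.png

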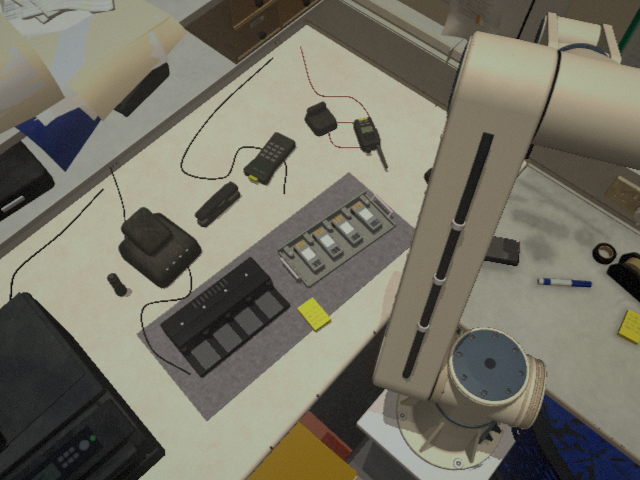

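View pics/top0.png

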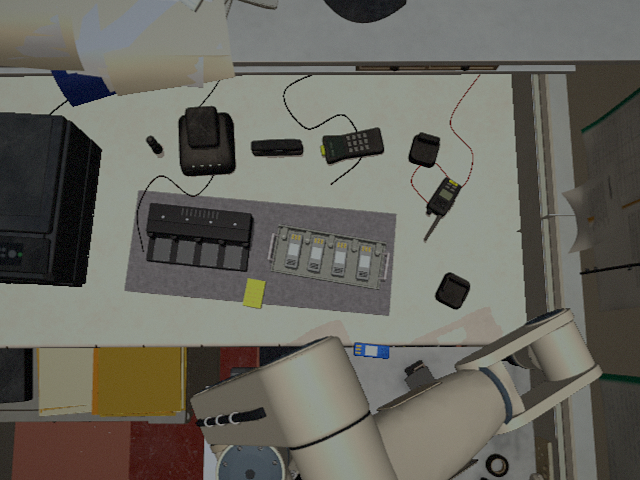

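The scene shows the charger (scene ~225,315; top ~200,237) left of the rack (scene ~338,238; top ~330,256), with four packs in the rack. The blue look-alike lies off to the side (top 371,351). I'll enlarge both views.

Run:
```python
import cv2
a=cv2.imread("pics/top0.png")[190:310,130:400];cv2.imwrite("pics/topc.png",cv2.convertScaleAbs(cv2.resize(a,(798,355),interpolation=cv2.INTER_CUBIC),alpha=1.5))
a=cv2.imread("pics/scene0.png")[175:385,150:410];cv2.imwrite("pics/scenec.png",cv2.convertScaleAbs(cv2.resize(a,None,fx=2.8,fy=2.8,interpolation=cv2.INTER_CUBIC),alpha=1.5))
```

```text
(no output)
```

View pics/topc.png

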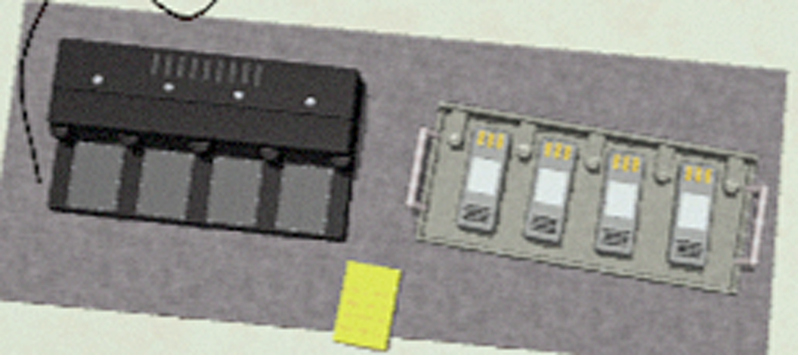

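View pics/scenec.png

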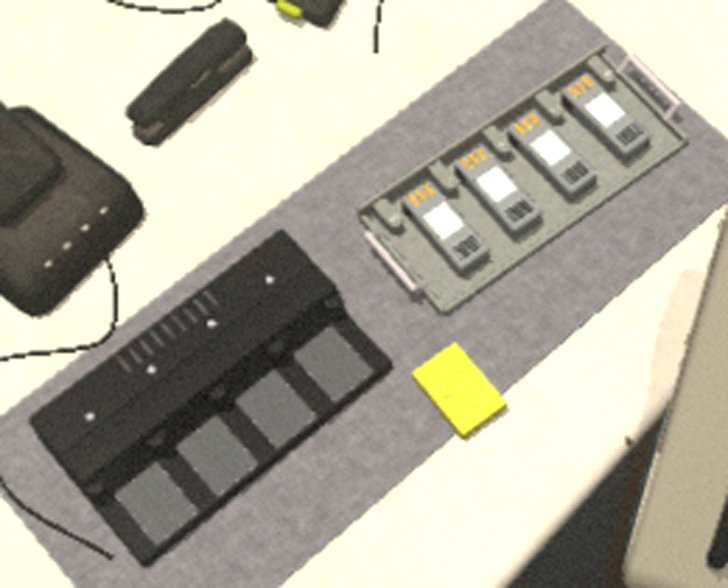

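The enlarged crops show the four grey packs (white labels, brass contacts away from the robot) in rack order: topc labels (486,178), (550,187), (622,200), (692,210). The charger's empty bays open towards the robot. The blue one at top (371,351) is the look-alike and stays. Next, triangulation.

```bash
cat > h.py <<'E'
import numpy as np,cv2
def P(c):
    return np.array([[c['fx'],0,c['cx']],[0,c['fy'],c['cy']],[0,0,1]])@np.c_[cv2.Rodrigues(c['rvec'])[0],c['tvec']]
def tri(P1,a,P2,b):
    X=cv2.triangulatePoints(P1,P2,np.array(a,float).T,np.array(b,float).T);return (X[:3]/X[3]).T
def onplane(P,uv,z):
    o=[]
    for u in uv:
        H=P[:,[0,1,3]].copy();H[:,2]+=P[:,2]*z;x=np.linalg.solve(H,[*u,1]);o.append(x[:2]/x[2])
    return np.array(o)
def proj(P,X):
    x=P@np.c_[X,np.ones(len(X))].T;return (x[:2]/x[2]).T
E
python3 - <<'E'
from rig import r;from h import *
np.set_printoptions(precision=1,suppress=True)
Pt,Ps=P(r.get_calibration("top")),P(r.get_calibration("scene"))
names="cFL cFR cBL cBR rBL rBR rFR rFL L1 L2 L3 L4 C1 C2 C3 C4 R1 R2 R3 R4".split()
t=np.array([(50,211),(345,241),(62,40),(362,70),(440,103),(757,157),(737,293),(416,240),(486,178),(550,187),(622,200),(692,210),(491,139),(557,150),(625,163),(698,175),(476,214),(545,225),(615,237),(688,248)])/2.956+[130,190]
s=np.array([(147,566),(391,367),(30,420),(285,232),(357,212),(605,45),(687,145),(443,313),(443,222),(497,183),(552,148),(603,110),(421,195),(474,158),(527,124),(580,86),(468,247),(519,212),(573,177),(629,132)])/2.8+[150,175]
X=tri(Pt,t,Ps,s)
for n,x in zip(names,X):print(n,x)
E
```

```text
cFL [490.1 323.7  13.9]
cFR [462.2  47.1   5.7]
cBL [645.4 307.1  56.2]
cBR [615.5  27.4  49.7]
rBL [590.9 -43.3  20.9]
rBR [ 534.3 -341.5   32.2]
rFR [ 410.5 -323.6   -2.4]
rFL [460.8 -20.9  16.1]
L1 [518.3 -86.4  30.6]
L2 [ 506.3 -146.9   40.6]
L3 [ 494.6 -214.    34.6]
L4 [ 484.6 -278.7   37. ]
C1 [553.2 -92.   34.4]
C2 [ 541.5 -153.7   38.8]
C3 [ 529.1 -217.1   37.5]
C4 [ 517.9 -284.5   38.6]
R1 [481.5 -78.1  39.8]
R2 [ 472.8 -141.7   30.9]
R3 [ 461.4 -207.3   25.6]
R4 [ 448.7 -273.9   41.1]
```

Run:
```python
from rig import r;from h import *
from scipy.spatial.transform import Rotation as R
np.set_printoptions(precision=2,suppress=True)
s=r.sense();c=r.get_calibration("wrist");W=cv2.Rodrigues(c['rvec'])[0];C=-W.T@c['tvec']
T=R.from_euler('xyz',s['tcp_rot']).as_matrix()
print("cam in tool",T.T@(C-s['eef_pos']),"axes (cols x,y,z)\n",T.T@W.T)
y=s['tcp_rot'][2];
d=np.array([470,-180,290])-s['eef_pos'];print("dp",T.T@d,"turn",np.degrees(y)+9.9)
```

```text
cam in tool [  68.49   -1.09 -157.23] axes (cols x,y,z)
 [[ 0.   -0.96 -0.27]
 [ 1.    0.    0.  ]
 [-0.   -0.27  0.96]]
dp [ 358.33 -271.24  -73.03] turn 33.54995876087509
```

Request:
{"api": "carry_out", "payload": {
  "targets": [
    {"dp": [193,-130,-43],"yaw": 17},
    {"dp": [386,-259,-43],"yaw": 33.5},
    {"dp": [386,-259,-43],"yaw": 33.5},
    {"dp": [386,-259,-43],"yaw": 33.5},
    {"dp": [386,-259,-43],"yaw": 33.5},
    {"dp": [386,-259,-43],"yaw": 33.5},
    {"dp": [386,-259,-43],"yaw": 33.5},
    {"dp": [386,-259,-43],"yaw": 33.5},
    {"dp": [386,-259,-43],"yaw": 33.5},
    {"dp": [386,-259,-43],"yaw": 33.5},
    {"dp": [386,-259,-43],"yaw": 33.5}
  ],
  "fingers": 0.2,
  "grip_force": 40
}}

```text
clock: 1.48
eef_pos: [499.7, -181.3, 260.0]
tcp_rot: [3.141, 0.001, -0.173]
contact_force: [-0.4, -0.1, -0.3]
opening: 0.598
grasp_force: 0.0
```

```bash
cat >> h.py <<'E'
def wshot(r,name):
    import pickle
    c=r.get_calibration("wrist");s=r.sense();im=r.grab_frame("wrist")[:,:,::-1]
    cv2.imwrite(f"pics/{name}.png",cv2.convertScaleAbs(im,alpha=1.4));pickle.dump((P(c),s),open(name+".pkl","wb"));return s
E
python3 - <<'E'
from rig import r;from h import *
print(wshot(r,"w1"))
E
```

```text
{'clock': 1.475, 'qpos': array([-3.50711961e-01,  1.66821614e-01,  1.78351244e+00, -2.81023796e-04,
        1.19180891e+00,  1.39336998e+00]), 'qvel': array([-0.00229579, -0.00148269, -0.00178433,  0.00220328, -0.00027172,
        0.00155268]), 'joint_efforts': array([ 5.37553690e-01, -4.75185943e+01, -3.49695969e+01,  2.17036164e-02,
        2.07477577e-03, -8.67227936e-03]), 'eef_pos': array([ 499.71084608, -181.31392182,  260.04275193]), 'tcp_rot': array([ 3.14143286e+00,  5.87751660e-04, -1.73181616e-01]), 'contact_force': array([-0.42345964, -0.13592644, -0.34418036]), 'wrist_torque': array([ 0.00518196,  0.02427376, -0.02735667]), 'grasp_force': 0.0, 'opening': 0.59799216562788}
```

View pics/w1.png

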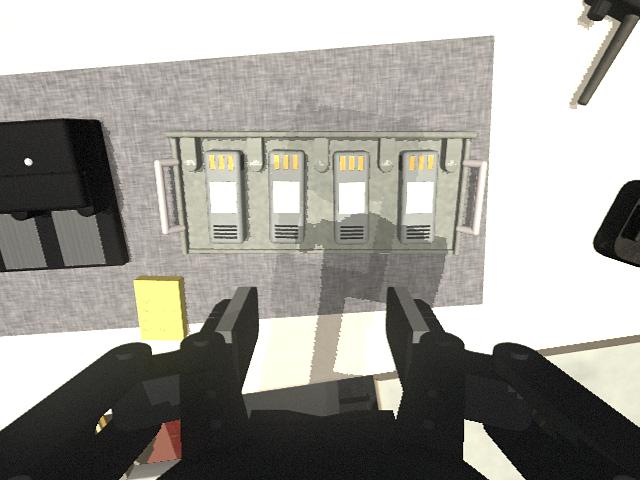

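Wrist view: labels at (224,198), (287,198), (351,198), (419,198), all noses away from the robot; the charger is cut off at left. Moving over the charger for a second view.

Request:
{"api": "carry_out", "payload": {
  "targets": [
    {"dp": [-62,-295,0],"yaw": -4},
    {"dp": [-62,-295,0],"yaw": -4},
    {"dp": [-62,-295,0],"yaw": -4},
    {"dp": [-62,-295,0],"yaw": -4},
    {"dp": [-62,-295,0],"yaw": -4},
    {"dp": [-62,-295,0],"yaw": -4},
    {"dp": [-62,-295,0],"yaw": -4}
  ]
}}

```text
clock: 2.4
eef_pos: [489.7, 120.0, 260.2]
tcp_rot: [3.141, 0.0, -0.102]
contact_force: [-0.2, -0.4, -0.2]
opening: 0.602
grasp_force: 0.0
```

Run:
```python
from rig import r;from h import *
s=wshot(r,"w2");print(s['eef_pos'],s['tcp_rot'])
```

```text
[489.73402499 120.00627034 260.19451998] [ 3.14102048e+00  1.45917149e-04 -1.02109898e-01]
```

View pics/w2.png

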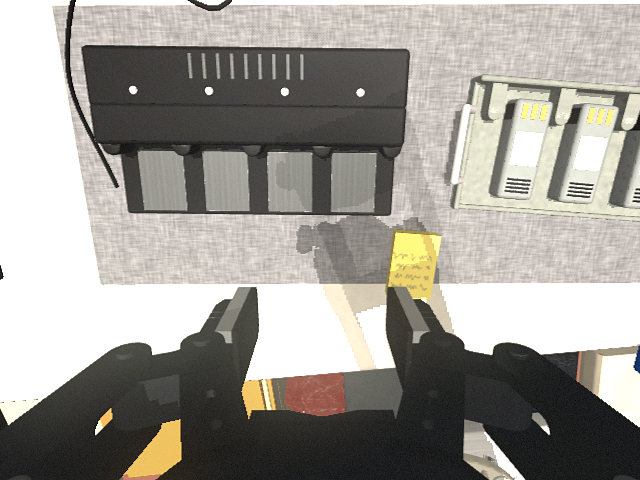

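w2 shows the charger front corners (128,213)/(390,215), hood rear corners (85,47)/(408,50), bay plates ending at ~y 210, and packs 1–2 labels ~(525,149), (590,155). Now the pose fits.

```bash
cat > fit.py <<'E'
from rig import r;from h import *
import pickle
from scipy.optimize import least_squares
np.set_printoptions(precision=1,suppress=True)
Pt,Ps=P(r.get_calibration("top")),P(r.get_calibration("scene"))
P1=pickle.load(open("w1.pkl","rb"))[0];P2=pickle.load(open("w2.pkl","rb"))[0]
def blobs(f,x0,y0,x1,y1,thr,amin,amax):
    im=cv2.imread(f).astype(int)[y0:y1,x0:x1];m=((im.min(2)>thr)&(im.max(2)-im.min(2)<25)).astype(np.uint8)
    n,l,st,c=cv2.connectedComponentsWithStats(m,connectivity=4)
    return [(np.r_[c[i]+[x0,y0]].round(1),st[i][2:]) for i in range(1,n) if amin<st[i][4]<amax]
for f,b in(("w1",(200,140,440,250)),("w2",(490,90,630,200))):
    for t in (215,):print(f,blobs(f"pics/{f}.png",*b,t,200,1500))
E
python3 fit.py
python3 - <<'E'
import sys;sys.argv=['x']
exec(open('fit.py').read().split("def blobs")[0])
mod=lambda p,L:np.array([[p[0]+np.cos(p[3])*x-np.sin(p[3])*y,p[1]+np.sin(p[3])*x+np.cos(p[3])*y,p[2]+z] for x,y,z in L])
L=[(-56,141,16),(-56,-141,16),(100,141,59),(100,-141,59)]
obs={'w2':(P2,[(128,213),(390,215),(84,47),(408,50)],1),'t':(Pt,[(146.9,261.4),(246.7,271.5),(151,203.5),(252.5,213.7)],1),'s':(Ps,[(202.5,377.1),(289.6,306),(160.7,325),(251.8,257.9)],1)}
f=lambda p:np.concatenate([(proj(M,mod(p,L))-u).ravel() for M,u,w in obs.values()])
q=least_squares(f,[531,178,3,-.1],loss='soft_l1');print(q.x,np.degrees(q.x[3]));print(f(q.x).reshape(3,-1))
# bay plate front edge centres in w2 back-projected at z=19, w2 front corners
print(onplane(P2,[(163,210),(227,210),(290,210),(354,210),(128,213),(390,215)],19))
E
```

```text
w1 [(array([285.7, 197. ]), array([ 27,  32, 820], dtype=int32)), (array([223. , 196.9]), array([ 29,  32, 821], dtype=int32)), (array([351.2, 197.7]), array([ 26,  32, 789], dtype=int32)), (array([419.5, 197.1]), array([ 28,  32, 823], dtype=int32))]
w2 []
[531.  182.2  -4.   -0.1] -6.330009256622697
[[ 2.9 -0.2  0.5  0.  -0.  -0.1  1.5  0.2]
 [-1.7 -0.5 -1.  -0.1 -1.7 -0.5 -1.5 -0.2]
 [-1.2  1.7  1.2  0.2 -0.8  1.4 -1.1  0. ]]
[[491.6 290.1]
 [484.7 222.3]
 [477.9 155.6]
 [470.9  87.7]
 [492.2 327.9]
 [461.6  49.9]]
```

Run:
```python
exec(open('fit.py').read().split("def blobs")[0])
w=np.array([(223,197),(285.7,197),(351.2,197.7),(419.5,197.1)])
t=np.array([(486,178),(550,187),(622,200),(692,210)])/2.956+[130,190]
s=np.array([(443,222),(497,183),(552,148),(603,110)])/2.8+[150,175]
print(tri(P1,w,Pt,t),tri(P1,w,Ps,s));print(tri(P1,w[:2],P2,[(524.5,148.5),(589.5,154.5)]))
for z in(32,35):
    X=onplane(P1,w,z);d=np.diff(X,axis=0);print(X,np.linalg.norm(d,axis=1),np.degrees(np.arctan2(d[:,0],d[:,1])))
    print(onplane(P1,[(224,150),(226,242),(421,150),(417,242)],z))
```

```text
[[ 516.   -86.5   38.4]
 [ 506.7 -146.7   35.3]
 [ 494.4 -213.4   31.4]
 [ 484.  -279.1   34.8]] [[ 518.4  -83.1   36.5]
 [ 507.4 -146.5   40.3]
 [ 494.6 -211.5   37.8]
 [ 484.8 -277.6   38.7]]
[[ 518.3  -82.5   34.3]
 [ 506.9 -145.3   35.8]]
[[ 517.8  -81.8]
 [ 506.8 -144.8]
 [ 494.6 -210.5]
 [ 483.3 -279.3]] [64.  66.8 69.7] [-170.1 -169.5 -170.6]
[[ 563.2  -94.1]
 [ 470.7  -73.3]
 [ 529.8 -285.6]
 [ 436.  -271.8]]
[[ 518.2  -82.6]
 [ 507.3 -145.2]
 [ 495.2 -210.4]
 [ 483.9 -278.6]] [63.5 66.3 69.1] [-170.1 -169.5 -170.6]
[[ 563.2  -94.8]
 [ 471.4  -74.3]
 [ 530.1 -284.8]
 [ 437.  -271.1]]
```

Request:
{"api": "carry_out", "payload": {
  "targets": [
    {"dp": [27,197,60],"yaw": 5},
    {"dp": [27,197,120],"yaw": 5},
    {"dp": [27,197,170],"yaw": 5},
    {"dp": [27,197,170],"yaw": 5},
    {"dp": [27,197,170],"yaw": 5},
    {"dp": [27,197,170],"yaw": 5},
    {"dp": [27,197,170],"yaw": 5}
  ]
}}

```text
clock: 3.32
eef_pos: [497.7, -77.6, 91.8]
tcp_rot: [-3.141, -0.002, -0.19]
contact_force: [0.4, -0.4, 0.4]
opening: 0.601
grasp_force: 0.0
```

```bash
cat > go.py <<'E'
import sys
from h import *
from scipy.spatial.transform import Rotation as R
def dp(s,*pts):
    T=R.from_euler('xyz',s['tcp_rot']).as_matrix();y=np.degrees(s['tcp_rot'][2])
    for p in pts:print("to",p,"dp",(T.T@(np.array(p[:3])-s['eef_pos'])).round(1),"turn",round(y-p[3],1))
E
python3 - <<'E'
from rig import r;from go import *
s=wshot(r,"w3");dp(s,(496.5,-79,18,-11));
E
```

```text
to (496.5, -79, 18, -11) dp [-1.1  1.7 73.8] turn 0.1
```

View pics/w3.png

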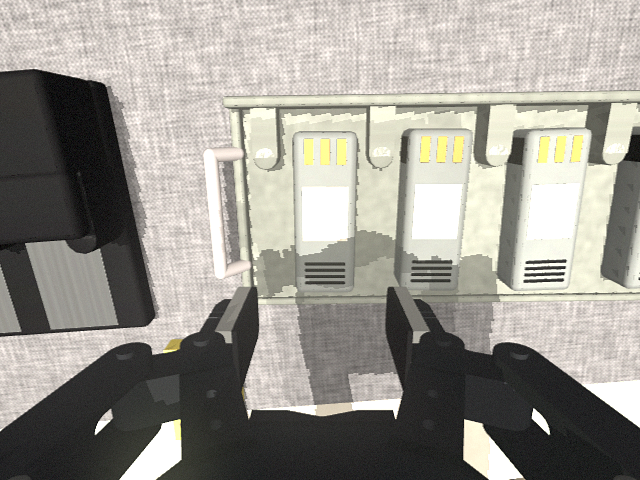

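Run:
```python
import pickle;from h import *
np.set_printoptions(precision=1,suppress=True)
p=pickle.load(open("w3.pkl","rb"))[0]
print(proj(p,[(496.5,-79,35),(518,-83,35)]))
X=onplane(p,[(325,131),(326,290),(325,213),(437,131),(431,290),(438,211),(560,130),(541,290),(552,209)],35);print(X)
n,t=X[0::3],X[1::3];print(np.degrees(np.arctan2((n-t)[:,1],(n-t)[:,0])),np.linalg.norm(n-t,axis=1))
```

```text
[[325.3 250.3]
 [325.2 214. ]]
[[ 563.1  -91.4]
 [ 471.5  -74.7]
 [ 518.6  -83. ]
 [ 551.7 -151. ]
 [ 459.6 -137.4]
 [ 507.6 -146.8]
 [ 539.7 -216.4]
 [ 447.  -203. ]
 [ 496.5 -210.9]]
[-10.3  -8.4  -8.2] [93.1 93.2 93.7]
```

w3 confirms pack 1 centred between the jaws (pixel x 325), with the grasp point in line. Descending.

Request:
{"api": "carry_out", "payload": {
  "targets": [
    {"dp": [-1,1.5,35],"yaw": -0.5},
    {"dp": [-1,1.5,60],"yaw": -0.5},
    {"dp": [-1,1.5,72],"yaw": -0.5},
    {"dp": [-1,1.5,73],"yaw": -0.5}
  ]
}}

```text
clock: 3.88
eef_pos: [495.6, -78.6, 17.6]
tcp_rot: [-3.142, -0.0, -0.18]
contact_force: [1.0, -0.5, 0.4]
opening: 0.601
grasp_force: 0.0
```

Request:
{"api": "carry_out", "payload": {
  "targets": [
    {"dp": [0,0,0],"yaw": 0},
    {"dp": [0,0,0],"yaw": 0},
    {"dp": [0,0,0],"yaw": 0},
    {"dp": [0,0,0],"yaw": 0},
    {"dp": [0,0,0],"yaw": 0}
  ],
  "fingers": -1
}}

```text
clock: 4.5
eef_pos: [496.2, -79.0, 18.6]
tcp_rot: [-3.141, -0.002, -0.181]
contact_force: [-1.3, 2.5, 6.0]
opening: 0.394
grasp_force: 39.7
```

Request:
{"api": "carry_out", "payload": {
  "targets": [
    {"dp": [0,0,-15],"yaw": 0},
    {"dp": [0,0,-55],"yaw": 0},
    {"dp": [0,0,-80],"yaw": 0},
    {"dp": [0,0,-80],"yaw": 0}
  ]
}}

```text
clock: 5.0
eef_pos: [497.0, -79.5, 99.9]
tcp_rot: [3.142, -0.005, -0.181]
contact_force: [-0.0, -0.4, -2.8]
opening: 0.388
grasp_force: 40.1
```

```bash
cat >> go.py <<'E'
O=np.array([532,182.5]);A=np.radians(-6)
def ch(x,y):return O+[np.cos(A)*x-np.sin(A)*y,np.sin(A)*x+np.cos(A)*y]
E
python3 - <<'E'
from rig import r;from go import *
s=r.sense();print(s['eef_pos'],s['opening'],s['grasp_force'],s['contact_force']);dp(s,(*ch(-60.5,99),95,-6))
E
```

```text
[497.01343409 -79.51737411  99.91362392] 0.3882334507360453 40.107266306877136 [-2.03365839e-05 -3.68351527e-01 -2.82369083e+00]
to (np.float64(482.1797431937172), np.float64(287.28163966915207), 95, -6) dp [ -80.5 -358.2    4.5] turn -4.3
```

Request:
{"api": "carry_out", "payload": {
  "targets": [
    {"dp": [-80,-358,0],"yaw": -4.3},
    {"dp": [-80,-358,0],"yaw": -4.3},
    {"dp": [-80,-358,0],"yaw": -4.3},
    {"dp": [-80,-358,0],"yaw": -4.3},
    {"dp": [-80,-358,0],"yaw": -4.3},
    {"dp": [-80,-358,0],"yaw": -4.3},
    {"dp": [-80,-358,0],"yaw": -4.3},
    {"dp": [-80,-358,0],"yaw": -4.3}
  ]
}}

```text
clock: 6.0
eef_pos: [480.0, 286.8, 96.4]
tcp_rot: [3.14, 0.001, -0.105]
contact_force: [0.3, -0.0, -1.6]
opening: 0.389
grasp_force: 40.3
```

Run:
```python
from rig import r;from go import *
s=wshot(r,"w4");print(s['eef_pos'],s['tcp_rot'])
```

```text
[480.02187966 286.77236835  96.39686565] [ 3.14012745e+00  1.43942151e-03 -1.04619965e-01]
```

View pics/w4.png

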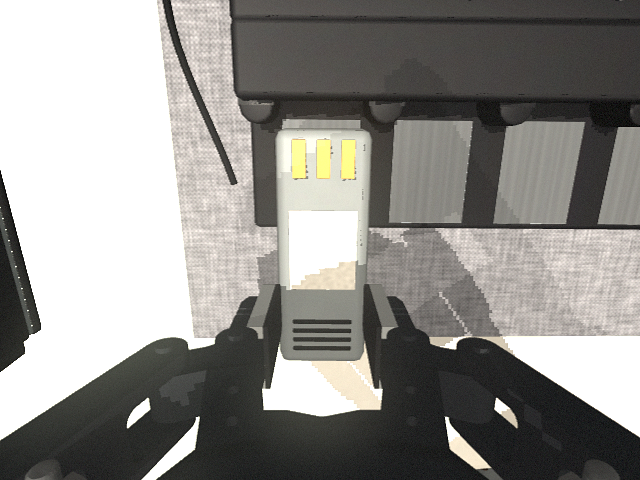

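w4: the pack is held straight; fin noses at ~(257,112), (385,110), (515,112); plate 2 spans x 389–467, plate 3 x 494–570; apron left-front corner (256,226).

Run:
```python
import pickle;from go import *
np.set_printoptions(precision=1,suppress=True)
p,s=pickle.load(open("w4.pkl","rb"))
c,sn=np.cos(A),np.sin(A)
def loc(uv,z):return (onplane(p,uv,z)-O)@np.array([[c,-sn],[sn,c]])
for z in(16,19,22):print(z,loc([(427.5,222),(430,122),(532,222),(533,122),(256,226),(640,229)],z).tolist())
print("fins z 50",loc([(257,112),(385,110),(515,112)],45).tolist(),"hood edge", loc([(240,99),(600,100)],50).tolist())
print("pack",loc([(323,130),(321,360),(323,250)],96.4-9.6+26).tolist(), "tcp",(s['eef_pos'][:2]-O)@np.array([[c,-sn],[sn,c]]))
```

```text
16 [[-52.24693731604116, 30.878199258667973], [9.15968711075868, 34.08789277619376], [-52.232642905583695, -36.18824740472658], [9.20051537678006, -27.46287965328922], [-54.91389526617713, 140.9246829350677], [-56.86248537943953, -106.63638052244615]]
19 [[-51.515567295712835, 31.73968064409442], [9.115518291359338, 34.90883713471629], [-51.50145341741466, -34.47974609733758], [9.155830914217594, -25.864575928739367], [-54.14884273205563, 140.39632530779568], [-56.07282300347044, -104.03815007053765]]
22 [[-50.78419727538486, 32.601162029520864], [9.071349471960103, 35.72978149323892], [-50.77026392924581, -32.77124478994851], [9.11114645165512, -24.266272204189455], [-53.38379019793436, 139.86796768052366], [-55.28316062750144, -101.43991961862919]]
fins z 50 [[13.654836034123443, 132.44538337538285], [14.690563831531183, 65.8914826972222], [13.749523270912364, -1.8699982818503726]] hood edge [[19.679905981239607, 139.91178672189207], [19.34199643273055, -41.5486951364571]]
pack [[4.985278910208213, 98.42235927119971], [-88.66684422067995, 99.12839695582142], [-39.82221896022634, 98.35559741457448]] tcp [-62.6  98.3]
```

Request:
{"api": "carry_out", "payload": {
  "targets": [
    {"dp": [0,-0.5,35],"yaw": 0.2},
    {"dp": [0,-0.5,58],"yaw": 0.2},
    {"dp": [0,-0.5,64],"yaw": 0.2},
    {"dp": [0,-0.5,66],"yaw": 0.2},
    {"dp": [0,-0.5,67],"yaw": 0.2},
    {"dp": [0,-0.5,67],"yaw": 0.2}
  ]
}}

```text
clock: 6.8
eef_pos: [481.4, 288.0, 31.0]
tcp_rot: [-3.141, -0.001, -0.109]
contact_force: [-0.1, -0.7, -1.0]
opening: 0.388
grasp_force: 40.3
```

Request:
{"api": "carry_out", "payload": {
  "targets": [
    {"dp": [0,0,1],"yaw": 0},
    {"dp": [0,0,2],"yaw": 0},
    {"dp": [0,0,2],"yaw": 0}
  ]
}}

```text
clock: 7.18
eef_pos: [481.1, 288.0, 28.6]
tcp_rot: [-3.141, -0.0, -0.109]
contact_force: [-0.3, -0.2, 3.9]
opening: 0.39
grasp_force: 41.6
```

Request:
{"api": "carry_out", "payload": {
  "targets": [
    {"dp": [8,0,0],"yaw": 0},
    {"dp": [16,0,0],"yaw": 0},
    {"dp": [24,0,0],"yaw": 0},
    {"dp": [31,0,0],"yaw": 0},
    {"dp": [36,0,0],"yaw": 0},
    {"dp": [36,0,0],"yaw": 0}
  ]
}}

```text
clock: 7.92
eef_pos: [517.0, 284.0, 28.6]
tcp_rot: [-3.141, 0.0, -0.109]
contact_force: [-1.9, 0.3, 4.8]
opening: 0.385
grasp_force: 41.9
```

Request:
{"api": "carry_out", "payload": {
  "targets": [
    {"dp": [2,0,0],"yaw": 0},
    {"dp": [4,0,0],"yaw": 0},
    {"dp": [5,0,0],"yaw": 0},
    {"dp": [5,0,0],"yaw": 0}
  ]
}}

```text
clock: 8.43
eef_pos: [521.1, 283.5, 28.6]
tcp_rot: [3.141, 0.001, -0.109]
contact_force: [-4.5, 0.2, 6.6]
opening: 0.388
grasp_force: 42.3
```

Request:
{"api": "carry_out", "payload": {
  "targets": [
    {"dp": [1,0,0],"yaw": 0},
    {"dp": [2,0,0],"yaw": 0},
    {"dp": [3,0,0],"yaw": 0},
    {"dp": [3,0,0],"yaw": 0}
  ]
}}

```text
clock: 8.93
eef_pos: [522.9, 283.3, 28.6]
tcp_rot: [3.141, 0.003, -0.109]
contact_force: [-9.6, 2.4, 9.3]
opening: 0.388
grasp_force: 43.0
```

Request:
{"api": "carry_out", "payload": {
  "targets": [
    {"dp": [2,0,0],"yaw": 0},
    {"dp": [4,0,0],"yaw": 0},
    {"dp": [4,0,0],"yaw": 0}
  ]
}}

```text
clock: 9.3
eef_pos: [523.1, 283.1, 28.4]
tcp_rot: [3.14, 0.01, -0.11]
contact_force: [-24.4, 8.4, 20.4]
opening: 0.387
grasp_force: 45.1
```

Request:
{"api": "carry_out", "payload": {
  "targets": [
    {"dp": [-3,0,-1],"yaw": 0},
    {"dp": [-3,0,-1],"yaw": 0}
  ]
}}

```text
clock: 9.55
eef_pos: [522.9, 282.9, 28.7]
tcp_rot: [3.14, 0.005, -0.109]
contact_force: [-8.6, 3.0, 3.1]
opening: 0.387
grasp_force: 41.2
```

Request:
{"api": "carry_out", "payload": {
  "targets": [
    {"dp": [0,0,0],"yaw": 0},
    {"dp": [0,0,0],"yaw": 0},
    {"dp": [0,0,-20],"yaw": 0},
    {"dp": [-20,0,-70],"yaw": 0},
    {"dp": [-20,0,-90],"yaw": 0},
    {"dp": [-20,0,-90],"yaw": 0}
  ],
  "fingers": 0.2
}}

```text
clock: 10.3
eef_pos: [507.5, 286.0, 122.4]
tcp_rot: [-3.139, -0.004, -0.109]
contact_force: [-0.6, 1.7, -0.3]
opening: 0.603
grasp_force: 0.0
```

Run:
```python
from rig import r;from go import *
s=wshot(r,"w5");print(s['eef_pos'],s['tcp_rot']);dp(s,(485.5,-143,100,-9))
```

```text
[507.48576351 286.03021825 122.42917372] [-3.13854746 -0.00440857 -0.10905586]
to (485.5, -143, 100, -9) dp [ 24.7 428.9  21.2] turn 2.8
```

View pics/w5.png

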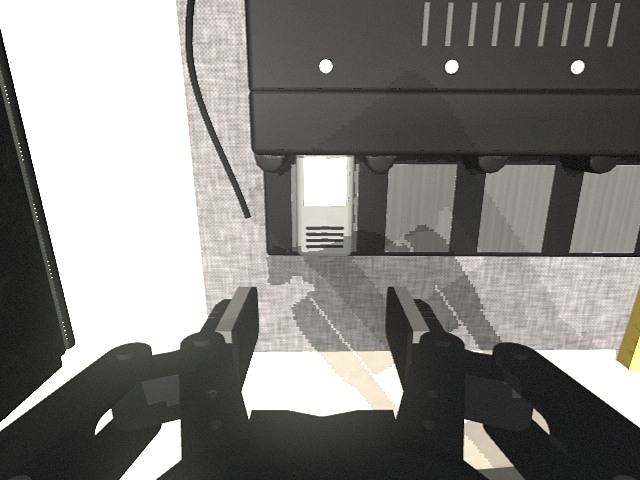

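Run:
```python
import pickle;from go import *
np.set_printoptions(precision=1,suppress=True)
p,s=pickle.load(open("w5.pkl","rb"))
c,sn=np.cos(A),np.sin(A)
im=cv2.imread("pics/w5.png");print(im[236:262,325].mean(1).round().astype(int).tolist(), im[236:262,280].mean(1).round().astype(int).tolist())
def loc(uv,z):return (onplane(p,uv,z)-O)@np.array([[c,-sn],[sn,c]])
print(loc([(325,250),(325,253),(325,255)],45),loc([(280,255),(560,255)],19),loc([(325,255)],19),loc([(256,153),(630,153)],50))
print(loc([(302,240),(349,240),(302,180),(352,180)],45))
```

```text
[218, 220, 144, 63, 71, 82, 217, 218, 143, 60, 58, 58, 138, 136, 137, 134, 134, 131, 123, 118, 99, 115, 112, 120, 120, 110] [71, 71, 70, 72, 69, 70, 71, 72, 72, 76, 72, 71, 62, 61, 57, 61, 59, 57, 50, 110, 140, 158, 138, 134, 146, 141]
[[-42.3  99.1]
 [-44.4  99.1]
 [-45.7  99.1]] [[-54.2 131.4]
 [-54.8 -70. ]] [[-54.3  98.9]] [[ 19.4 139.7]
 [ 18.6 -80.6]]
[[-35.6 113.8]
 [-35.6  83.7]
 [  2.8 113.1]
 [  2.7  82.4]]
```

Pack 1 sits home in bay 1 (tail at ~(325,254), inside the apron's edge). On to pack 2.

Request:
{"api": "carry_out", "payload": {
  "targets": [
    {"dp": [25,429,20],"yaw": 3},
    {"dp": [25,429,20],"yaw": 3},
    {"dp": [25,429,20],"yaw": 3},
    {"dp": [25,429,20],"yaw": 3},
    {"dp": [25,429,20],"yaw": 3},
    {"dp": [25,429,20],"yaw": 3},
    {"dp": [25,429,20],"yaw": 3},
    {"dp": [25,429,20],"yaw": 3},
    {"dp": [25,429,20],"yaw": 3}
  ]
}}

```text
clock: 11.48
eef_pos: [483.3, -143.9, 98.5]
tcp_rot: [-3.141, 0.002, -0.163]
contact_force: [0.1, 0.1, 0.6]
opening: 0.601
grasp_force: 0.0
```

Run:
```python
from rig import r;from go import *
s=r.sense();print(s['eef_pos'],s['tcp_rot']);dp(s,(485.3,-142.5,20,-9))
```

```text
[ 483.30679547 -143.9149913    98.52839344] [-3.14109789e+00  1.63836677e-03 -1.62833512e-01]
to (485.3, -142.5, 20, -9) dp [ 1.9 -1.7 78.5] turn -0.3
```

Request:
{"api": "carry_out", "payload": {
  "targets": [
    {"dp": [2,-1.5,35],"yaw": -0.3},
    {"dp": [2,-1.5,65],"yaw": -0.3},
    {"dp": [2,-1.5,77],"yaw": -0.3},
    {"dp": [2,-1.5,78],"yaw": -0.3},
    {"dp": [2,-1.5,78],"yaw": -0.3}
  ]
}}

```text
clock: 12.1
eef_pos: [486.9, -142.6, 22.0]
tcp_rot: [3.141, -0.001, -0.156]
contact_force: [-0.6, -0.0, 0.4]
opening: 0.6
grasp_force: 0.0
```

Request:
{"api": "carry_out", "payload": {
  "targets": [
    {"dp": [0,0,0],"yaw": 0},
    {"dp": [0,0,0],"yaw": 0},
    {"dp": [0,0,0],"yaw": 0},
    {"dp": [0,0,0],"yaw": 0},
    {"dp": [0,0,0],"yaw": 0}
  ],
  "fingers": -1
}}

```text
clock: 12.72
eef_pos: [486.2, -142.9, 21.3]
tcp_rot: [3.142, -0.0, -0.156]
contact_force: [0.0, 1.0, -0.5]
opening: 0.0
grasp_force: 0.0
```

Request:
{"api": "carry_out", "payload": {
  "targets": [
    {"dp": [0,0,-15],"yaw": 0},
    {"dp": [0,0,-55],"yaw": 0},
    {"dp": [0,0,-80],"yaw": 0},
    {"dp": [0,0,-80],"yaw": 0}
  ]
}}

```text
clock: 13.22
eef_pos: [487.8, -143.3, 103.9]
tcp_rot: [3.141, -0.005, -0.156]
contact_force: [-0.3, -0.1, -1.3]
opening: -0.003
grasp_force: 0.0
```

Run:
```python
from rig import r;from go import *
s=r.sense();print(s['eef_pos'],s['tcp_rot']);dp(s,(*ch(-60.5,33),95,-6.2))
```

```text
[ 487.8024835  -143.31757818  103.92175328] [ 3.14099625 -0.00459195 -0.15616335]
to (np.float64(475.280864618052), np.float64(221.64319457484606), 95, -6.2) dp [ -69.2 -358.6    8.4] turn -2.7
```

The fingers shut on nothing, so I'll look before doing more.

Run:
```python
from rig import r;from go import *
s=wshot(r,"w6");print(s['eef_pos'],s['opening'])
```

```text
[ 487.8024835  -143.31757818  103.92175328] -0.002531907444839767
```

View pics/w6.png

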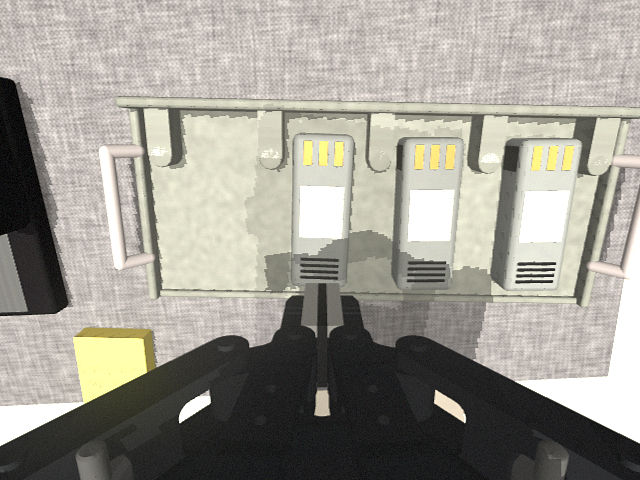

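w6: pack 2 still in its compartment, label at (321,212), nose (324,135), tail (320,283). Checking whether it moved or tilted.

Run:
```python
import pickle;from go import *
np.set_printoptions(precision=1,suppress=True)
p,s=pickle.load(open("w6.pkl","rb"));p3,_=pickle.load(open("w3.pkl","rb"));p1,_=pickle.load(open("w1.pkl","rb"))
X=onplane(p,[(323,135),(320,284),(320.5,211.5),(431,138),(424,289),(429,216)],35);print(X)
n,t=X[0::3],X[1::3];print(np.degrees(np.arctan2((n-t)[:,1],(n-t)[:,0])),np.linalg.norm(n-t,axis=1))
print("h P2,P3 w1-w6",tri(p,[(320.5,211.5),(429,216)],p1,[(285.7,197),(351.2,197.7)]),"w3-w6",tri(p,[(320.5,211.5),(429,216)],p3,[(438,211),(552,209)]))
print("tcp,grasp,tips px",proj(p,[s['eef_pos'],s['eef_pos']+[0,0,11],s['eef_pos']-[0,0,8]]))
```

```text
[[ 551.8 -153.7]
 [ 461.2 -137.6]
 [ 507.8 -145.3]
 [ 540.5 -214.8]
 [ 447.5 -202.9]
 [ 494.8 -210. ]]
[-10.1  -7.3] [92.  93.8]
h P2,P3 w1-w6 [[ 507.3 -145.1   33.4]
 [ 494.7 -210.4   33.7]] w3-w6 [[ 508.9 -145.5   40. ]
 [ 496.5 -209.3   37.8]]
tcp,grasp,tips px [[322.8 287.3]
 [322.9 297.8]
 [322.7 280.5]]
```

Run:
```python
import pickle;from go import *
np.set_printoptions(precision=1,suppress=True)
p,s=pickle.load(open("w6.pkl","rb"));T=R.from_euler('xyz',s['tcp_rot']).as_matrix()
for z in(8,3,0,-5,-10,-15):
    print(z,*[proj(p,[s['eef_pos']+T@[x,y,z]])[0] for x,y in((11,0),(-11,0),(11,-18),(11,-25.5))])
a=cv2.imread("pics/w6.png")[255:425,235:405];b=cv2.imread("pics/w4.png")[255:425,235:405];cv2.imwrite("pics/f.png",cv2.resize(np.hstack([a,b]),None,fx=2.3,fy=2.3,interpolation=cv2.INTER_CUBIC))
```

```text
8 [322.8 258.1] [322.7 302.1] [283.5 258.1] [267.1 258.1]
3 [322.8 261.8] [322.7 306.8] [282.4 261.7] [265.5 261.7]
0 [322.8 264.1] [322.8 309.8] [281.7 264. ] [264.6 264. ]
-5 [322.9 268.1] [322.8 315. ] [280.5 268.1] [262.9 268.1]
-10 [322.9 272.3] [322.8 320.5] [279.2 272.3] [261.1 272.3]
-15 [322.9 276.9] [322.9 326.3] [277.9 276.9] [259.1 276.9]
```

View pics/f.png

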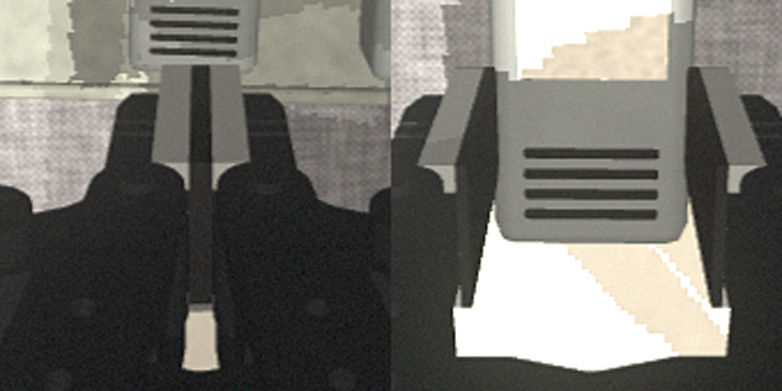

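The evidence agrees: the visible tips sit about 15 mm behind the stated place, pack 1 was held only near its rounded rim (33.5 mm wide, +6 N upward), and the second try at z 21 slid over the top. I'll regrasp deeper, watching the force.

Request:
{"api": "carry_out", "payload": {
  "targets": [
    {"dp": [0,0,0],"yaw": 0.8},
    {"dp": [0,0,0],"yaw": 0.8},
    {"dp": [-2,0,30],"yaw": 0.8},
    {"dp": [-2,0,65],"yaw": 0.8},
    {"dp": [-2,0,85],"yaw": 0.8},
    {"dp": [-2,0,87],"yaw": 0.8}
  ],
  "fingers": 0.2
}}

```text
clock: 14.02
eef_pos: [482.6, -142.1, 12.5]
tcp_rot: [-3.141, 0.004, -0.17]
contact_force: [0.2, -0.5, -0.2]
opening: 0.601
grasp_force: 0.0
```

Request:
{"api": "carry_out", "payload": {
  "targets": [
    {"dp": [0,0,2],"yaw": 0},
    {"dp": [0,0,4],"yaw": 0},
    {"dp": [0,0,6],"yaw": 0},
    {"dp": [0,0,6],"yaw": 0}
  ]
}}

```text
clock: 14.52
eef_pos: [484.3, -142.6, 8.5]
tcp_rot: [3.142, -0.0, -0.17]
contact_force: [0.4, 0.3, -0.1]
opening: 0.598
grasp_force: 0.0
```

Request:
{"api": "carry_out", "payload": {
  "targets": [
    {"dp": [0,0,2],"yaw": 0},
    {"dp": [0,0,4],"yaw": 0},
    {"dp": [0,0,5],"yaw": 0},
    {"dp": [0,0,5],"yaw": 0}
  ]
}}

```text
clock: 15.02
eef_pos: [484.1, -142.5, 3.1]
tcp_rot: [-3.142, 0.0, -0.17]
contact_force: [0.3, -0.5, -0.4]
opening: 0.6
grasp_force: 0.0
```

Request:
{"api": "carry_out", "payload": {
  "targets": [
    {"dp": [0,0,0],"yaw": 0},
    {"dp": [0,0,0],"yaw": 0},
    {"dp": [0,0,0],"yaw": 0},
    {"dp": [0,0,0],"yaw": 0},
    {"dp": [0,0,0],"yaw": 0}
  ],
  "fingers": -1
}}

```text
clock: 15.65
eef_pos: [484.3, -142.5, 3.5]
tcp_rot: [-3.142, -0.0, -0.17]
contact_force: [-0.7, 0.6, 4.4]
opening: 0.408
grasp_force: 40.6
```

Request:
{"api": "carry_out", "payload": {
  "targets": [
    {"dp": [0,0,-15],"yaw": 0},
    {"dp": [0,0,-60],"yaw": 0},
    {"dp": [0,0,-90],"yaw": 0},
    {"dp": [0,0,-90],"yaw": 0},
    {"dp": [0,0,-90],"yaw": 0}
  ]
}}

```text
clock: 16.27
eef_pos: [483.7, -142.4, 93.0]
tcp_rot: [-3.142, 0.0, -0.17]
contact_force: [0.0, -0.5, -1.7]
opening: 0.414
grasp_force: 40.7
```

Run:
```python
from rig import r;from go import *
s=r.sense();print(s['eef_pos'],s['tcp_rot']);dp(s,(*ch(-60,33),85,-6.2))
```

```text
[ 483.73041701 -142.40928498   92.98868694] [-3.14150946e+00  4.53639191e-04 -1.70222889e-01]
to (np.float64(475.77812556573616), np.float64(221.59093034321222), 85, -6.2) dp [ -69.5 -357.4    8. ] turn -3.6
```

Request:
{"api": "carry_out", "payload": {
  "targets": [
    {"dp": [-69.5,-357,8],"yaw": -3.6},
    {"dp": [-69.5,-357,8],"yaw": -3.6},
    {"dp": [-69.5,-357,8],"yaw": -3.6},
    {"dp": [-69.5,-357,8],"yaw": -3.6},
    {"dp": [-69.5,-357,8],"yaw": -3.6},
    {"dp": [-69.5,-357,8],"yaw": -3.6},
    {"dp": [-69.5,-357,8],"yaw": -3.6},
    {"dp": [-69.5,-357,8],"yaw": -3.6},
    {"dp": [-69.5,-357,8],"yaw": -3.6}
  ]
}}

```text
clock: 17.4
eef_pos: [475.7, 219.8, 84.7]
tcp_rot: [3.141, 0.001, -0.109]
contact_force: [0.1, -0.1, -1.3]
opening: 0.411
grasp_force: 41.0
```

Run:
```python
from rig import r;from go import *
s=r.sense();print(s['eef_pos'],s['tcp_rot']);dp(s,(*ch(-60,33),26,-6.2))
```

```text
[475.70146789 219.75172159  84.67298259] [ 3.14065405e+00  1.26442376e-03 -1.08519183e-01]
to (np.float64(475.77812556573616), np.float64(221.59093034321222), 26, -6.2) dp [-0.  -1.9 58.7] turn -0.0
```

Request:
{"api": "carry_out", "payload": {
  "targets": [
    {"dp": [0,-1.5,35],"yaw": 0},
    {"dp": [0,-1.5,54],"yaw": 0},
    {"dp": [0,-1.5,58],"yaw": 0},
    {"dp": [0,-1.5,60],"yaw": 0},
    {"dp": [0,-1.5,60.5],"yaw": 0}
  ]
}}

```text
clock: 18.02
eef_pos: [476.9, 222.5, 25.5]
tcp_rot: [-3.141, -0.001, -0.108]
contact_force: [0.5, 0.2, -0.6]
opening: 0.407
grasp_force: 40.9
```

Request:
{"api": "carry_out", "payload": {
  "targets": [
    {"dp": [0,0.5,1],"yaw": 0},
    {"dp": [0,0.5,1.5],"yaw": 0},
    {"dp": [8,0.5,1.5],"yaw": 0},
    {"dp": [16,0.5,1.5],"yaw": 0},
    {"dp": [24,0.5,1.5],"yaw": 0},
    {"dp": [31,0.5,1.5],"yaw": 0},
    {"dp": [36,0.5,1.5],"yaw": 0},
    {"dp": [38,0.5,1.5],"yaw": 0}
  ]
}}

```text
clock: 19.02
eef_pos: [501.7, 217.1, 19.8]
tcp_rot: [3.135, 0.023, -0.109]
contact_force: [-36.5, 18.2, -1.0]
opening: 0.411
grasp_force: 42.3
```

Blocked early (−36 N). Backing off and looking.

Request:
{"api": "carry_out", "payload": {
  "targets": [
    {"dp": [-10,0,0],"yaw": 0},
    {"dp": [-14,0,-2],"yaw": 0},
    {"dp": [-14,0,-2],"yaw": 0}
  ]
}}

```text
clock: 19.4
eef_pos: [501.2, 219.7, 25.9]
tcp_rot: [-3.141, -0.002, -0.107]
contact_force: [0.4, 0.5, -1.6]
opening: 0.41
grasp_force: 42.2
```

Run:
```python
from rig import r;from go import *
s=wshot(r,"w7");print(s['eef_pos'],s['tcp_rot'],s['contact_force'],s['wrist_torque'])
```

```text
[501.22969768 219.7428878   25.88292278] [-3.14080588e+00 -1.68694240e-03 -1.07261324e-01] [ 0.39583454  0.45548062 -1.615371  ] [-0.00856215 -0.00158345  0.0014897 ]
```

View pics/w7.png

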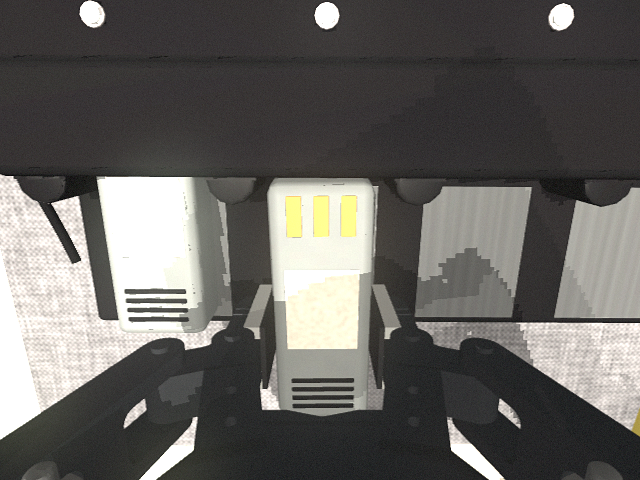

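w7: the nose (y≈180) hit the hood edge. I had the height sign wrong, so the pack rode ~5 mm too high and slipped back ~19 mm in the grip. It's still straight and level. I'll back off, set it down properly in front of bay 2, then regrip further back.

Request:
{"api": "carry_out", "payload": {
  "targets": [
    {"dp": [-6,-0.5,0],"yaw": 0},
    {"dp": [-10,-0.5,2],"yaw": 0},
    {"dp": [-10,-0.5,5],"yaw": 0},
    {"dp": [-10,-0.5,6],"yaw": 0},
    {"dp": [-10,-0.5,6],"yaw": 0}
  ]
}}

```text
clock: 20.08
eef_pos: [490.3, 221.1, 19.2]
tcp_rot: [3.142, 0.0, -0.107]
contact_force: [-0.6, 1.3, -1.2]
opening: 0.414
grasp_force: 42.2
```

Request:
{"api": "carry_out", "payload": {
  "targets": [
    {"dp": [0,0,1],"yaw": 0},
    {"dp": [0,0,2],"yaw": 0},
    {"dp": [0,0,2],"yaw": 0}
  ]
}}

```text
clock: 20.45
eef_pos: [490.2, 221.1, 17.2]
tcp_rot: [3.142, 0.0, -0.107]
contact_force: [0.2, -0.3, -1.7]
opening: 0.409
grasp_force: 42.2
```

Request:
{"api": "carry_out", "payload": {
  "targets": [
    {"dp": [0,0,1],"yaw": 0},
    {"dp": [0,0,2],"yaw": 0},
    {"dp": [0,0,2],"yaw": 0}
  ]
}}

```text
clock: 20.82
eef_pos: [490.2, 221.0, 15.2]
tcp_rot: [3.141, 0.0, -0.107]
contact_force: [0.7, 0.5, -1.7]
opening: 0.412
grasp_force: 42.2
```

Request:
{"api": "carry_out", "payload": {
  "targets": [
    {"dp": [0,0,1],"yaw": 0},
    {"dp": [0,0,2],"yaw": 0},
    {"dp": [0,0,2],"yaw": 0}
  ]
}}

```text
clock: 21.2
eef_pos: [490.3, 221.1, 13.2]
tcp_rot: [3.142, 0.0, -0.107]
contact_force: [-0.9, 0.4, -1.0]
opening: 0.412
grasp_force: 42.3
```

Request:
{"api": "carry_out", "payload": {
  "targets": [
    {"dp": [0,0,1],"yaw": 0},
    {"dp": [0,0,1],"yaw": 0}
  ]
}}

```text
clock: 21.45
eef_pos: [490.3, 221.1, 13.0]
tcp_rot: [-3.142, -0.0, -0.107]
contact_force: [-3.3, -1.6, 9.3]
opening: 0.408
grasp_force: 43.6
```

Request:
{"api": "carry_out", "payload": {
  "targets": [
    {"dp": [0,0,0],"yaw": 0},
    {"dp": [0,0,-1],"yaw": 0},
    {"dp": [-9,0,-1],"yaw": 0},
    {"dp": [-18,0,-1],"yaw": 0},
    {"dp": [-18,0,-1],"yaw": 0}
  ],
  "fingers": 0.2
}}

```text
clock: 22.08
eef_pos: [471.1, 222.9, 13.1]
tcp_rot: [3.141, 0.001, -0.107]
contact_force: [0.2, 0.3, 0.6]
opening: 0.599
grasp_force: 0.0
```

Request:
{"api": "carry_out", "payload": {
  "targets": [
    {"dp": [0,0,0],"yaw": 0},
    {"dp": [0,0,0],"yaw": 0},
    {"dp": [0,0,0],"yaw": 0},
    {"dp": [0,0,0],"yaw": 0}
  ],
  "fingers": -1
}}

```text
clock: 22.58
eef_pos: [472.4, 223.1, 13.6]
tcp_rot: [-3.141, 0.0, -0.108]
contact_force: [-2.9, 0.3, 5.8]
opening: 0.408
grasp_force: 39.8
```

Request:
{"api": "carry_out", "payload": {
  "targets": [
    {"dp": [8,0,0],"yaw": 0},
    {"dp": [16,0,0],"yaw": 0},
    {"dp": [24,0,0],"yaw": 0},
    {"dp": [31,0,0],"yaw": 0},
    {"dp": [36,0,0],"yaw": 0},
    {"dp": [38,0,0],"yaw": 0}
  ]
}}

```text
clock: 23.32
eef_pos: [509.5, 218.9, 13.6]
tcp_rot: [3.141, 0.002, -0.108]
contact_force: [-7.5, 1.4, 11.5]
opening: 0.406
grasp_force: 40.5
```

Request:
{"api": "carry_out", "payload": {
  "targets": [
    {"dp": [2,0,0],"yaw": 0},
    {"dp": [4,0,0],"yaw": 0},
    {"dp": [6,0,0],"yaw": 0},
    {"dp": [6,0,0],"yaw": 0}
  ]
}}

```text
clock: 23.82
eef_pos: [512.6, 218.4, 13.6]
tcp_rot: [3.14, 0.007, -0.108]
contact_force: [-17.1, 5.3, 19.3]
opening: 0.412
grasp_force: 41.5
```

Request:
{"api": "carry_out", "payload": {
  "targets": [
    {"dp": [2,0,0],"yaw": 0},
    {"dp": [4,0,0],"yaw": 0},
    {"dp": [4,0,0],"yaw": 0}
  ]
}}

```text
clock: 24.2
eef_pos: [513.0, 218.3, 13.3]
tcp_rot: [3.139, 0.013, -0.108]
contact_force: [-30.6, 11.0, 28.3]
opening: 0.415
grasp_force: 42.8
```

Request:
{"api": "carry_out", "payload": {
  "targets": [
    {"dp": [-4,0,-1],"yaw": 0},
    {"dp": [-4,0,-1],"yaw": 0}
  ]
}}

```text
clock: 24.45
eef_pos: [513.1, 218.3, 13.6]
tcp_rot: [3.14, 0.005, -0.107]
contact_force: [-8.8, 6.0, 2.5]
opening: 0.411
grasp_force: 40.6
```

Request:
{"api": "carry_out", "payload": {
  "targets": [
    {"dp": [0,0,0],"yaw": 0},
    {"dp": [0,0,0],"yaw": 0},
    {"dp": [0,0,-20],"yaw": 0},
    {"dp": [-20,0,-60],"yaw": 0},
    {"dp": [-20,0,-105],"yaw": 0},
    {"dp": [-20,0,-105],"yaw": 0},
    {"dp": [-20,0,-105],"yaw": 0}
  ],
  "fingers": 0.2
}}

```text
clock: 25.32
eef_pos: [496.4, 220.3, 119.1]
tcp_rot: [-3.141, -0.0, -0.108]
contact_force: [0.2, -0.9, 0.3]
opening: 0.604
grasp_force: 0.0
```

Run:
```python
from rig import r;from go import *
s=wshot(r,"w8");print(s['eef_pos'],s['tcp_rot']);dp(s,(473.5,-207,110,-8.5))
im=cv2.imread("pics/w8.png").mean(2)
p=P(r.get_calibration("wrist"));
for y in(99,33):
    u=proj(p,[[*ch(-48,y),45]])[0].round().astype(int);print(u,im[u[1]-14:u[1]+16,u[0]+12].round().astype(int).tolist())
    print("gap",im[u[1]-30,u[0]-60:u[0]+60:3].round().astype(int).tolist())
```

```text
[496.37215514 220.2850402  119.12183857] [-3.14142964e+00 -4.39749611e-04 -1.07545419e-01]
to (473.5, -207, 110, -8.5) dp [ 23.1 427.3   9.1] turn 2.3
[220 253] [236, 80, 75, 87, 211, 239, 236, 238, 239, 223, 203, 191, 140, 192, 191, 186, 205, 215, 193, 189, 215, 197, 180, 188, 203, 198, 193, 197, 207, 219]
gap [189, 213, 200, 122, 75, 74, 77, 76, 79, 75, 70, 219, 237, 53, 66, 62, 68, 66, 65, 65, 68, 68, 70, 72, 69, 63, 218, 155, 174, 106, 95, 95, 92, 142, 58, 65, 63, 71, 64, 61]
[323 253] [172, 137, 57, 47, 82, 140, 135, 137, 136, 133, 126, 118, 119, 126, 122, 122, 115, 123, 130, 117, 121, 124, 121, 107, 111, 122, 119, 122, 119, 122]
gap [70, 63, 66, 63, 67, 67, 60, 60, 67, 130, 145, 184, 208, 223, 84, 88, 85, 87, 84, 86, 81, 83, 85, 84, 86, 83, 75, 215, 189, 121, 145, 94, 58, 59, 61, 56, 61, 58, 54, 59]
```

Pack 2's ribs sit in the same image row as pack 1's, so both are fully home. Now pack 3.

Request:
{"api": "carry_out", "payload": {
  "targets": [
    {"dp": [22,427,20],"yaw": 2.3},
    {"dp": [22,427,20],"yaw": 2.3},
    {"dp": [22,427,20],"yaw": 2.3},
    {"dp": [22,427,20],"yaw": 2.3},
    {"dp": [22,427,20],"yaw": 2.3},
    {"dp": [22,427,20],"yaw": 2.3},
    {"dp": [22,427,20],"yaw": 2.3},
    {"dp": [22,427,20],"yaw": 2.3},
    {"dp": [22,427,20],"yaw": 2.3}
  ]
}}

```text
clock: 26.5
eef_pos: [471.4, -206.1, 98.1]
tcp_rot: [-3.141, 0.002, -0.149]
contact_force: [-0.3, 0.4, -0.8]
opening: 0.602
grasp_force: 0.0
```

Run:
```python
from rig import r;from go import *
s=wshot(r,"w9");print(s['eef_pos'],s['tcp_rot']);dp(s,(472.5,-207,4,-8.3))
# label of pack under the tool, back-projected at z=35
p=P(r.get_calibration("wrist"));im=cv2.imread("pics/w9.png").astype(int)
m=((im.min(2)>215)&(im.max(2)-im.min(2)<25)).astype(np.uint8);m[270:]=0;m[:150]=0
n,l,st,c=cv2.connectedComponentsWithStats(m,connectivity=4)
for i in range(1,n):
    if 800<st[i][4]<5000:print(c[i],st[i],onplane(p,[c[i]],35),cv2.minAreaRect(np.argwhere(l==i)[:,::-1].astype(np.float32)))
```

```text
[ 471.41705405 -206.14803495   98.11439852] [-3.14073599e+00  2.32092662e-03 -1.48605518e-01]
to (472.5, -207, 4, -8.3) dp [ 1.4  0.8 94.1] turn -0.2
[323.9888245  205.58443709] [ 302  179   46   54 2416] [[ 495.65508433 -209.94035544]] ((324.5, 205.5), (53.0, 45.0), 90.0)
[441.29878305 207.67519933] [ 418  181   49   54 2383] [[ 484.32282091 -278.05301342]] ((442.0, 207.5), (53.0, 48.0), 90.0)
```

Request:
{"api": "carry_out", "payload": {
  "targets": [
    {"dp": [1,0.5,40],"yaw": 0},
    {"dp": [1,0.5,75],"yaw": 0},
    {"dp": [1,0.5,90],"yaw": 0},
    {"dp": [1,0.5,94],"yaw": 0},
    {"dp": [1,0.5,94],"yaw": 0}
  ]
}}

```text
clock: 27.18
eef_pos: [473.8, -206.9, 5.9]
tcp_rot: [3.141, -0.001, -0.147]
contact_force: [0.5, -0.5, 0.2]
opening: 0.601
grasp_force: 0.0
```

Request:
{"api": "carry_out", "payload": {
  "targets": [
    {"dp": [0,0,0],"yaw": 0},
    {"dp": [0,0,0],"yaw": 0},
    {"dp": [0,0,0],"yaw": 0},
    {"dp": [0,0,0],"yaw": 0},
    {"dp": [0,0,0],"yaw": 0}
  ],
  "fingers": -1
}}

```text
clock: 27.8
eef_pos: [474.1, -207.4, 6.5]
tcp_rot: [3.141, -0.002, -0.148]
contact_force: [-0.1, 1.2, 5.6]
opening: 0.409
grasp_force: 40.8
```

Request:
{"api": "carry_out", "payload": {
  "targets": [
    {"dp": [0,0,-15],"yaw": 0},
    {"dp": [0,0,-60],"yaw": 0},
    {"dp": [0,0,-90],"yaw": 0},
    {"dp": [0,0,-90],"yaw": 0},
    {"dp": [0,0,-90],"yaw": 0}
  ]
}}

```text
clock: 28.42
eef_pos: [472.9, -207.0, 95.2]
tcp_rot: [3.142, 0.0, -0.148]
contact_force: [0.5, -0.2, -1.6]
opening: 0.41
grasp_force: 40.5
```

Run:
```python
from rig import r;from go import *
s=r.sense();print(s['eef_pos'],s['tcp_rot']);dp(s,(*ch(-60,-33),85,-6.2))
```

```text
[ 472.86963797 -207.00459686   95.2404885 ] [ 3.14157330e+00  9.69414307e-05 -1.47503594e-01]
to (np.float64(468.879246990071), np.float64(155.95248524890619), 85, -6.2) dp [ -57.3 -358.4   10.2] turn -2.3
```

Request:
{"api": "carry_out", "payload": {
  "targets": [
    {"dp": [-57,-358,10],"yaw": -2.3},
    {"dp": [-57,-358,10],"yaw": -2.3},
    {"dp": [-57,-358,10],"yaw": -2.3},
    {"dp": [-57,-358,10],"yaw": -2.3},
    {"dp": [-57,-358,10],"yaw": -2.3},
    {"dp": [-57,-358,10],"yaw": -2.3},
    {"dp": [-57,-358,10],"yaw": -2.3},
    {"dp": [-57,-358,10],"yaw": -2.3},
    {"dp": [-57,-358,10],"yaw": -2.3},
    {"dp": [-57,-358,10],"yaw": -2.3}
  ]
}}

```text
clock: 29.68
eef_pos: [469.5, 154.3, 85.2]
tcp_rot: [3.141, 0.0, -0.109]
contact_force: [0.2, 0.4, -1.8]
opening: 0.406
grasp_force: 40.7
```

Run:
```python
from rig import r;from go import *
s=r.sense();print(s['eef_pos'],s['tcp_rot']);dp(s,(*ch(-60,-33),19,-6.2))
```

```text
[469.46118201 154.3105995   85.15226285] [ 3.14135361e+00  3.46391918e-04 -1.08923014e-01]
to (np.float64(468.879246990071), np.float64(155.95248524890619), 19, -6.2) dp [-0.7 -1.6 66.2] turn -0.0
```

Request:
{"api": "carry_out", "payload": {
  "targets": [
    {"dp": [0,-1.5,35],"yaw": 0},
    {"dp": [0,-1.5,58],"yaw": 0},
    {"dp": [0,-1.5,66],"yaw": 0},
    {"dp": [0,-1.5,67],"yaw": 0},
    {"dp": [0,-1.5,67],"yaw": 0}
  ]
}}

```text
clock: 30.3
eef_pos: [470.3, 156.9, 19.0]
tcp_rot: [-3.141, -0.001, -0.108]
contact_force: [-0.2, 0.3, -1.1]
opening: 0.409
grasp_force: 40.7
```

Request:
{"api": "carry_out", "payload": {
  "targets": [
    {"dp": [0,0,1],"yaw": 0},
    {"dp": [0,0,2],"yaw": 0},
    {"dp": [0,0,2],"yaw": 0}
  ]
}}

```text
clock: 30.68
eef_pos: [469.9, 157.0, 16.5]
tcp_rot: [-3.141, -0.001, -0.107]
contact_force: [-0.3, 0.9, 0.1]
opening: 0.412
grasp_force: 41.0
```

Request:
{"api": "carry_out", "payload": {
  "targets": [
    {"dp": [0,0.7,0.7],"yaw": 0},
    {"dp": [8,0.7,0.7],"yaw": 0},
    {"dp": [16,0.7,0.7],"yaw": 0},
    {"dp": [24,0.7,0.7],"yaw": 0},
    {"dp": [31,0.7,0.7],"yaw": 0},
    {"dp": [34,0.7,0.7],"yaw": 0},
    {"dp": [34,0.7,0.7],"yaw": 0}
  ]
}}

```text
clock: 31.55
eef_pos: [500.7, 152.4, 16.4]
tcp_rot: [3.141, 0.005, -0.108]
contact_force: [-13.4, 1.3, 23.6]
opening: 0.407
grasp_force: 43.6
```

Request:
{"api": "carry_out", "payload": {
  "targets": [
    {"dp": [0,0,-1.5],"yaw": 0},
    {"dp": [2,0,-1.5],"yaw": 0},
    {"dp": [4,0,-1.5],"yaw": 0},
    {"dp": [4,0,-1.5],"yaw": 0}
  ]
}}

```text
clock: 32.05
eef_pos: [507.6, 152.0, 16.9]
tcp_rot: [3.142, -0.0, -0.107]
contact_force: [-0.7, 0.4, -1.3]
opening: 0.41
grasp_force: 40.8
```

Request:
{"api": "carry_out", "payload": {
  "targets": [
    {"dp": [1,0,0.5],"yaw": 0},
    {"dp": [2,0,0.7],"yaw": 0},
    {"dp": [3,0,0.7],"yaw": 0},
    {"dp": [4,0,0.7],"yaw": 0},
    {"dp": [4,0,0.7],"yaw": 0}
  ]
}}

```text
clock: 32.67
eef_pos: [509.0, 151.8, 16.5]
tcp_rot: [3.141, 0.004, -0.108]
contact_force: [-11.0, 3.1, 12.3]
opening: 0.408
grasp_force: 42.3
```

Request:
{"api": "carry_out", "payload": {
  "targets": [
    {"dp": [2,0,0],"yaw": 0},
    {"dp": [4,0,0],"yaw": 0},
    {"dp": [4,0,0],"yaw": 0}
  ]
}}

```text
clock: 33.05
eef_pos: [508.9, 151.7, 16.4]
tcp_rot: [3.14, 0.012, -0.108]
contact_force: [-25.0, 9.3, 27.4]
opening: 0.407
grasp_force: 44.0
```

Stalled, so it's home. Release and compare.

Request:
{"api": "carry_out", "payload": {
  "targets": [
    {"dp": [-4,0,-1],"yaw": 0},
    {"dp": [-4,0,-1],"yaw": 0}
  ]
}}

```text
clock: 33.3
eef_pos: [509.0, 151.7, 16.9]
tcp_rot: [3.141, 0.004, -0.107]
contact_force: [-7.1, 5.9, 0.2]
opening: 0.405
grasp_force: 41.0
```

Request:
{"api": "carry_out", "payload": {
  "targets": [
    {"dp": [0,0,0],"yaw": 0},
    {"dp": [0,0,0],"yaw": 0},
    {"dp": [0,0,-20],"yaw": 0},
    {"dp": [-20,0,-60],"yaw": 0},
    {"dp": [-20,0,-100],"yaw": 0},
    {"dp": [-20,0,-100],"yaw": 0},
    {"dp": [-20,0,-100],"yaw": 0}
  ],
  "fingers": 0.2
}}

```text
clock: 34.17
eef_pos: [491.6, 153.7, 117.2]
tcp_rot: [-3.141, -0.0, -0.107]
contact_force: [-0.8, -0.7, 0.1]
opening: 0.602
grasp_force: 0.0
```

Run:
```python
from rig import r;from go import *
s=wshot(r,"w10");print(s['eef_pos'],s['tcp_rot']);dp(s,(462.5,-275,100,-8.5))
im=cv2.imread("pics/w10.png").mean(2)
p=P(r.get_calibration("wrist"));
for y in(99,33,-33):
    u=proj(p,[[*ch(-48,y),45]])[0].round().astype(int);print(u,im[u[1]-24:u[1]+6,u[0]+(0 if y<0 else 5)].round().astype(int).tolist())
    print("gap",im[u[1]-30,u[0]-60:u[0]+60:3].round().astype(int).tolist())
```

```text
[491.57963233 153.69904026 117.15087567] [-3.14149232e+00 -4.38313411e-04 -1.07467653e-01]
to (462.5, -275, 100, -8.5) dp [ 17.1 429.3  17.1] turn 2.3
[114 258] [46, 243, 244, 247, 142, 68, 50, 188, 241, 249, 143, 68, 50, 188, 238, 236, 234, 234, 232, 209, 189, 177, 212, 207, 209, 223, 195, 203, 221, 205]
gap [227, 219, 199, 202, 208, 213, 147, 56, 55, 50, 195, 237, 119, 66, 65, 57, 58, 56, 82, 84, 87, 87, 90, 81, 59, 225, 237, 206, 169, 99, 98, 90, 88, 90, 92, 98, 158, 60, 69, 65]
[218 257] [85, 74, 77, 159, 243, 251, 82, 80, 58, 156, 240, 250, 106, 87, 59, 160, 243, 238, 238, 238, 223, 205, 189, 177, 221, 199, 195, 200, 208, 209]
gap [101, 153, 104, 63, 68, 70, 69, 73, 75, 72, 198, 229, 242, 84, 78, 79, 81, 86, 80, 84, 88, 91, 92, 93, 89, 64, 217, 199, 168, 99, 94, 97, 131, 145, 76, 60, 68, 66, 65, 66]
[322 257] [128, 84, 58, 108, 214, 220, 173, 84, 62, 80, 220, 219, 173, 61, 45, 87, 136, 136, 134, 136, 135, 128, 120, 118, 108, 118, 119, 125, 123, 118]
gap [66, 60, 62, 61, 62, 63, 65, 61, 59, 127, 146, 168, 201, 215, 93, 97, 96, 99, 96, 95, 98, 89, 86, 84, 74, 91, 93, 219, 153, 173, 142, 100, 61, 62, 58, 60, 60, 50, 52, 57]
```

Ribs are aligned across all three. Pack 4 next.

Request:
{"api": "carry_out", "payload": {
  "targets": [
    {"dp": [17,429,18],"yaw": 2.3},
    {"dp": [17,429,18],"yaw": 2.3},
    {"dp": [17,429,18],"yaw": 2.3},
    {"dp": [17,429,18],"yaw": 2.3},
    {"dp": [17,429,18],"yaw": 2.3},
    {"dp": [17,429,18],"yaw": 2.3},
    {"dp": [17,429,18],"yaw": 2.3},
    {"dp": [17,429,18],"yaw": 2.3},
    {"dp": [17,429,18],"yaw": 2.3},
    {"dp": [17,429,18],"yaw": 2.3}
  ]
}}

```text
clock: 35.48
eef_pos: [462.1, -273.2, 98.8]
tcp_rot: [-3.141, 0.001, -0.146]
contact_force: [-1.2, 0.0, -0.2]
opening: 0.598
grasp_force: 0.0
```

Run:
```python
from rig import r;from go import *
s=wshot(r,"w11");print(s['eef_pos'],s['tcp_rot']);dp(s,(462.1,-274.7,4,-8.5))
p=P(r.get_calibration("wrist"));im=cv2.imread("pics/w11.png").astype(int)
m=((im.min(2)>205)&(im.max(2)-im.min(2)<30)).astype(np.uint8);m[270:]=0;m[:150]=0
n,l,st,c=cv2.connectedComponentsWithStats(m,connectivity=4)
for i in range(1,n):
    if 800<st[i][4]<5000:
        q=np.argwhere(l==i);ys=np.unique(q[:,0])[8:-8];mid=[q[q[:,0]==y][:,1].mean() for y in ys]
        print(c[i],st[i],onplane(p,[c[i]],35),"slope deg",np.degrees(np.polyfit(ys,mid,1)[0]))
```

```text
[ 462.10937874 -273.17410794   98.77373022] [-3.14084491e+00  1.35272234e-03 -1.46260911e-01]
to (462.1, -274.7, 4, -8.5) dp [ 0.3  1.6 94.8] turn 0.1
[325.5982906 208.8525641] [ 304  183   45   53 2340] [[ 484.17811312 -278.20619598]] slope deg -0.5229700121511001
```

Request:
{"api": "carry_out", "payload": {
  "targets": [
    {"dp": [0,1.3,40],"yaw": 0.4},
    {"dp": [0,1.3,75],"yaw": 0.4},
    {"dp": [0,1.3,91],"yaw": 0.4},
    {"dp": [0,1.3,95],"yaw": 0.4},
    {"dp": [0,1.3,95],"yaw": 0.4}
  ]
}}

```text
clock: 36.15
eef_pos: [462.8, -275.9, 5.0]
tcp_rot: [3.141, -0.001, -0.154]
contact_force: [-0.3, -0.6, 1.1]
opening: 0.601
grasp_force: 0.0
```

Request:
{"api": "carry_out", "payload": {
  "targets": [
    {"dp": [0,0,0],"yaw": 0},
    {"dp": [0,0,0],"yaw": 0},
    {"dp": [0,0,0],"yaw": 0},
    {"dp": [0,0,0],"yaw": 0},
    {"dp": [0,0,0],"yaw": 0}
  ],
  "fingers": -1
}}

```text
clock: 36.78
eef_pos: [463.0, -276.2, 5.6]
tcp_rot: [3.141, -0.002, -0.155]
contact_force: [-0.6, 2.5, 7.3]
opening: 0.413
grasp_force: 40.5
```

Request:
{"api": "carry_out", "payload": {
  "targets": [
    {"dp": [0,0,-15],"yaw": 0},
    {"dp": [0,0,-60],"yaw": 0},
    {"dp": [0,0,-90],"yaw": 0},
    {"dp": [0,0,-90],"yaw": 0},
    {"dp": [0,0,-90],"yaw": 0}
  ]
}}

```text
clock: 37.4
eef_pos: [461.8, -275.7, 94.3]
tcp_rot: [-3.142, 0.0, -0.154]
contact_force: [-0.2, -0.2, -1.7]
opening: 0.411
grasp_force: 40.5
```

Run:
```python
from rig import r;from go import *
s=r.sense();print(s['eef_pos'],s['tcp_rot']);dp(s,(*ch(-60,-99),85,-6.2))
```

```text
[ 461.78001738 -275.6518357    94.28618213] [-3.14155285e+00  2.18030034e-04 -1.54449079e-01]
to (np.float64(461.9803684144059), np.float64(90.31404015460015), 85, -6.2) dp [ -56.1 -361.6    9.3] turn -2.6
```

Request:
{"api": "carry_out", "payload": {
  "targets": [
    {"dp": [-56,-362,9],"yaw": -2.6},
    {"dp": [-56,-362,9],"yaw": -2.6},
    {"dp": [-56,-362,9],"yaw": -2.6},
    {"dp": [-56,-362,9],"yaw": -2.6},
    {"dp": [-56,-362,9],"yaw": -2.6},
    {"dp": [-56,-362,9],"yaw": -2.6},
    {"dp": [-56,-362,9],"yaw": -2.6},
    {"dp": [-56,-362,9],"yaw": -2.6},
    {"dp": [-56,-362,9],"yaw": -2.6},
    {"dp": [-56,-362,9],"yaw": -2.6}
  ]
}}

```text
clock: 38.65
eef_pos: [462.5, 89.4, 85.2]
tcp_rot: [3.141, 0.0, -0.111]
contact_force: [-0.5, 0.1, -0.6]
opening: 0.41
grasp_force: 40.7
```

Run:
```python
from rig import r;from go import *
s=r.sense();print(s['eef_pos'],s['tcp_rot']);dp(s,(*ch(-60,-99),18,-6.2))
```

```text
[462.49332093  89.36215015  85.2308524 ] [ 3.14139994e+00  3.78612851e-04 -1.10985489e-01]
to (np.float64(461.9803684144059), np.float64(90.31404015460015), 18, -6.2) dp [-0.6 -0.9 67.2] turn -0.2
```

Request:
{"api": "carry_out", "payload": {
  "targets": [
    {"dp": [0,-0.3,35],"yaw": -0.2},
    {"dp": [0,-0.3,58],"yaw": -0.2},
    {"dp": [0,-0.3,67],"yaw": -0.2},
    {"dp": [0,-0.3,68],"yaw": -0.2},
    {"dp": [0,-0.3,68],"yaw": -0.2}
  ]
}}

```text
clock: 39.28
eef_pos: [463.2, 90.7, 18.0]
tcp_rot: [-3.141, -0.001, -0.106]
contact_force: [-0.5, -0.3, 0.2]
opening: 0.409
grasp_force: 40.7
```

Request:
{"api": "carry_out", "payload": {
  "targets": [
    {"dp": [0,0,1],"yaw": 0},
    {"dp": [0,0,2],"yaw": 0},
    {"dp": [0,0,2],"yaw": 0}
  ]
}}

```text
clock: 39.65
eef_pos: [462.9, 90.9, 15.6]
tcp_rot: [-3.141, -0.001, -0.105]
contact_force: [1.3, 0.7, 0.8]
opening: 0.409
grasp_force: 41.0
```

Request:
{"api": "carry_out", "payload": {
  "targets": [
    {"dp": [8,0,0],"yaw": 0},
    {"dp": [16,0,0],"yaw": 0},
    {"dp": [24,0,0],"yaw": 0},
    {"dp": [31,0,0],"yaw": 0},
    {"dp": [35,0,0],"yaw": 0},
    {"dp": [35,0,0],"yaw": 0}
  ]
}}

```text
clock: 40.4
eef_pos: [497.4, 87.1, 15.7]
tcp_rot: [3.142, 0.0, -0.106]
contact_force: [-1.8, -0.6, 5.3]
opening: 0.409
grasp_force: 41.5
```

Request:
{"api": "carry_out", "payload": {
  "targets": [
    {"dp": [2,0,0],"yaw": 0},
    {"dp": [4,0,0],"yaw": 0},
    {"dp": [5,0,0],"yaw": 0},
    {"dp": [5,0,0],"yaw": 0}
  ]
}}

```text
clock: 40.9
eef_pos: [501.4, 86.6, 15.6]
tcp_rot: [3.141, 0.002, -0.106]
contact_force: [-5.6, 0.4, 9.0]
opening: 0.412
grasp_force: 41.8
```

Request:
{"api": "carry_out", "payload": {
  "targets": [
    {"dp": [2,0,-0.3],"yaw": 0},
    {"dp": [4,0,-0.3],"yaw": 0},
    {"dp": [4,0,-0.3],"yaw": 0}
  ]
}}

```text
clock: 41.28
eef_pos: [501.7, 86.4, 15.6]
tcp_rot: [3.141, 0.009, -0.106]
contact_force: [-17.0, 5.8, 19.0]
opening: 0.404
grasp_force: 43.1
```

Request:
{"api": "carry_out", "payload": {
  "targets": [
    {"dp": [2,0,0],"yaw": 0},
    {"dp": [3,0,0],"yaw": 0},
    {"dp": [3,0,0],"yaw": 0}
  ]
}}

```text
clock: 41.65
eef_pos: [501.7, 86.4, 15.6]
tcp_rot: [3.14, 0.014, -0.106]
contact_force: [-25.6, 10.3, 29.7]
opening: 0.408
grasp_force: 44.5
```

Stalled: home. Release, rise, and take a view of all four bays.

Request:
{"api": "carry_out", "payload": {
  "targets": [
    {"dp": [-5,0,-1],"yaw": 0},
    {"dp": [-5,0,-1],"yaw": 0}
  ]
}}

```text
clock: 41.9
eef_pos: [501.9, 86.6, 16.3]
tcp_rot: [3.141, 0.004, -0.105]
contact_force: [-7.8, 4.7, 1.7]
opening: 0.409
grasp_force: 41.1
```

Request:
{"api": "carry_out", "payload": {
  "targets": [
    {"dp": [0,0,0],"yaw": 0},
    {"dp": [0,0,0],"yaw": 0},
    {"dp": [0,0,-20],"yaw": 0},
    {"dp": [-20,0,-60],"yaw": 0},
    {"dp": [-20,-40,-100],"yaw": 0},
    {"dp": [-20,-95,-110],"yaw": 0},
    {"dp": [-20,-95,-110],"yaw": 0},
    {"dp": [-20,-95,-110],"yaw": 0}
  ],
  "fingers": 0.2
}}

```text
clock: 42.9
eef_pos: [494.2, 182.7, 126.4]
tcp_rot: [3.141, 0.0, -0.105]
contact_force: [0.1, -0.1, -0.2]
opening: 0.601
grasp_force: 0.0
```

Run:
```python
from rig import r;from go import *
s=wshot(r,"w12");print(s['eef_pos'],s['tcp_rot'],s['contact_force'])
```

```text
[494.2448147  182.67651706 126.42741747] [ 3.14109117e+00  2.65157559e-04 -1.04701497e-01] [ 0.10663669 -0.08818754 -0.21287794]
```

View pics/w12.png

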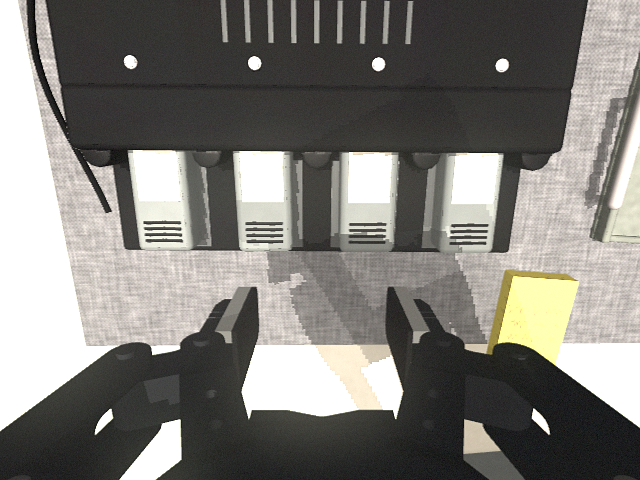

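All four packs lie straight and flat under the hood, ribs at y≈240 to 245 parallel to the apron edge, and the sticky pad hasn't moved. Handing in.

```bash
python3 -c "
from rig import r
print(r.sign_off())"
```

```text
the job is handed in; nothing more can be done
None
```

All four packs are in the charger bays in rack order, pushed to the end stop and released, and the job was handed in at about 43 s; pack 2's nose hit the hood edge on its first try (about 41 N at the wrist), so it was set down, regripped and slid home.

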